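# Mix a binder sample on the touch mixer

### The job

Clear the loose board sample off the mixer and lay it flat on the low pile of samples, near the middle. Then take the yellow-capped bottle, press it upright onto the middle of the mixer's rubber pad until the pad is fully down and hold it down for at least two seconds, and finally stand it in the tray, wholly on the green disc. Set things down rather than dropping them, and leave the other two bottles, the gauge stand and the spray can where they are.

Things in the scene. Friction and masses are not known exactly. Their poses are not given: they have to be found in the camera images.
- bottle: the bottle to mix, with the YELLOW cap: white plastic bottle, 60 mm diameter and 142 mm tall: body up to 95 mm, shoulder to 112 mm, yellow screw cap 40 mm diameter from 112 to 142 mm, and a band of the cap's colour round the body; about 0.3 kg; origin: centre of its underside, z up; it stands on the table in the bay between the two tall board stacks, on either side of the blue-capped one
- bottle_cap (a point): middle of the yellow cap, on the bottle's axis, 127 mm above its underside: the place to grip
- bottle_blue: bystander with the BLUE cap: white plastic bottle, 60 mm diameter and 142 mm tall: body up to 95 mm, shoulder to 112 mm, blue screw cap 40 mm diameter from 112 to 142 mm, and a band of the cap's colour round the body; about 0.3 kg; origin: centre of its underside, z up; stands in the same bay, about 104 mm from the yellow-capped one along the bay
- bottle_black: bystander with the BLACK cap: white plastic bottle, 60 mm diameter and 142 mm tall: body up to 95 mm, shoulder to 112 mm, black screw cap 40 mm diameter from 112 to 142 mm, and a band of the cap's colour round the body; about 0.3 kg; origin: centre of its underside, z up; stands in the tray, about 114 mm from the green disc's centre
- bay: two fixed stacks of grey-topped white fibre boards, each 200 (x) by 60 (y) by 140 mm tall, with a 90 mm wide gap between them (the bay) that runs along the body's x axis, open at both ends and above; origin on the table at the middle of the gap. It may stand on the robot's left or right
- coupon: loose board sample, 140 (x) by 50 (y) by 30 mm thick, white with a grey top layer, about 90 g; at the start it lies across the mixer's pad; origin: centre of its underside, z up
- samples: low fixed pile of board samples, 90 (x) by 170 (y) by 60 mm tall, grey top; origin: centre of its underside on the table, so its top is 60 mm above the origin. It and the mixer may swap places (near and far)
- mixer: touch mixer, fixed: grey box 120 by 120 mm, 58 mm tall, with a round black sprung pad on top; origin: centre of its underside on the table, z up
- pad_top (a point): centre of the top face of the mixer's black rubber pad (flat disc, 80 mm diameter); 75 mm above the table when up, 63 mm when fully down
- pad (a joint): how far the pad is pressed down, m: 0 up, 0.012 fully down on its stop; spring, takes about 4 N to start and 11 N to reach the stop, comes up again by itself
- tray: fixed open blue tray, 240 (x) by 130 (y) mm, rim 25 mm high, wall 5 mm; origin: centre of its underside on the table, its inner floor is 5 mm above; on the robot's left or right, across from the bay
- disc: flat green disc, 90 mm diameter, 1 mm thick marking (no step) on the tray's inner floor, at one end of the tray; origin: its centre, on the tray floor; a bottle standing there has its underside at this height
- gauge: bystander, loose: thickness gauge stand, round dark steel base 72 mm diameter, steel column to 210 mm height, blue dial head reaching 45 mm from the axis towards its x axis; 0.9 kg; origin: centre of its underside
- can: bystander, loose: grey metal spray can, 64 mm diameter, 185 mm tall with its black cap; 0.35 kg; origin: centre of its underside

How it is judged:
On the way, in this order (a step that is already met when the one before it is completed fails the run):
1. the board sample lies flat on the low pile, let go (z of coupon in the frame of samples between 0.054 and 0.066 m and x of coupon in the frame of samples between -0.03 and 0.03 m and y of coupon in the frame of samples between -0.04 and 0.04 m and angle between coupon's own z axis and vertical below 0.1 rad and contact force between the fingers and coupon below 0.1 N), for 0.2 s.
2. the yellow-capped bottle, held upright over the middle of the pad, presses it fully down and keeps it there (value of joint pad above 0.0105 m and contact force between bottle and mixer above 6 N and horizontal distance between bottle and pad_top below 0.015 m and angle between bottle's own z axis and vertical below 0.12 rad and contact force between the fingers and bottle above 2 N), for 1.9 s.
At the end, for the whole second after the job is handed in: the yellow-capped bottle stands upright, at rest and let go on the green disc in the tray (axis within 16 mm of its centre), the board sample lies flat on the low pile (centre within 30 mm across and 40 mm along), let go, and the mixer pad is up again (within 3 mm) (all of step 1 and horizontal distance between bottle and disc below 0.016 m and z of bottle in the frame of disc between -0.004 and 0.005 m and angle between bottle's own z axis and vertical below 0.08 rad and linear speed of bottle below 0.02 m/s and contact force between the fingers and bottle below 0.1 N and value of joint pad below 0.003 m); the robot touches nothing.
It fails at once if the blue-capped or black-capped bottle is shifted by more than 20 mm or tipped (distance of any of bottle_blue, bottle_black from where it was at the start of the episode above 0.02 m or angle between any of bottle_blue, bottle_black's own z axis and vertical above 0.3 rad).
It fails at once if the gauge stand or the spray can is shifted by more than 20 mm or tipped (distance of any of gauge, can from where it was at the start of the episode above 0.02 m or angle between any of gauge, can's own z axis and vertical above 0.3 rad).
It fails at once if the yellow-capped bottle is dropped or thrown (moves faster than 0.45 m/s while the fingers do not hold it) (contact force between the fingers and bottle below 0.05 N and linear speed of bottle above 0.45 m/s).
It fails at once if the board sample is dropped or thrown (moves faster than 0.45 m/s while the fingers do not hold it) (contact force between the fingers and coupon below 0.05 N and linear speed of coupon above 0.45 m/s).
It also fails if it takes over 67 s, if anything falls off the work surface, if the arm or the gripper's body presses on something with over 40 N, if the wrist force passes 120 N, or if a joint passes its speed limit or range.

### The arm

A 6-joint arm with a two-finger parallel gripper is mounted at the origin on the work surface. World frame = base frame: x ahead of the robot, y to its left, z up, the work surface at z = 0. Lengths are in m, angles in rad, forces in N, time in s.
With the tool pointing down it reaches from about 0.35 to 0.975 m from the base axis. Payload 17.4 kg.
Tool frame: the origin (TCP) lies midway between the tips of the shut fingers; the grasp point (between the pads) lies 19 mm behind it; z points along the fingers, y is the line along which they close (so a half turn about z gives the same grasp; the last joint's range is limited). The gripper opens to 85 mm and grips with 20 to 120 N. Pads are 22 mm wide; open, the fingers measure 114 mm over their backs; the gripper's body (76 mm by 85 mm) begins 54 mm behind the grasp point. The pads swing forward as they close: fully open they stand 13 mm farther back than shut.
Start: joints at [-1.241, 0.116, 1.442, -0, 1.584, -0.038], TCP at [0.243, -0.63, 0.231] pointing down, gripper open.
Joint ranges: [-2.83, 2.83], [-0.83, 2.19], [0.07, 2.5], [-1.14, 4.28], [0.01, 3], [-2.97, 2.97]. Speed limits (rad/s): [1.89, 1.89, 2.22, 3.14, 3.14, 3.14].

### API

Orientations are given as a rotation vector (axis times angle).
In Python, from rig import get_state, read_camera, get_calibration, finish_job, trace, mark_of gives the robot as it stands.
- The arm moves only by the tool arm_command, never from a script. Its argument "steps" is a list of rows, each an object with "angular": the turn, a rotation vector about the tool's x, y, z each as a share of 8 degrees, from -1 to 1, a list of three; "delta_pos": the shift along the tool's x, y, z each as a share of 0.02 m, from -1 to 1, a list of three; "jaw": the opening, from -1 (shut) to 1 (fully open). A call has 1 to 10 rows; each row shifts and turns the commanded pose from where the row before left it, along the tool's axes as they then stand; what a row does not reach is not made up. A row lasts 1/8 s, in which the tool goes at most 62.5 mm and 10.7 degrees, less where a joint would pass 70% of its speed; a pose out of reach is approached as far as the arm can. A call with a number of a shift or a turn outside -1 to 1 is refused whole. A call with a gripper value outside its range is refused whole. The fingers move at their own pace and stop on an object; "force" is the grip in N (left out, the last holds). Time passes only in rows, so rows that do not move let the fingers close. It gives the time, the measured TCP pose, the force, the opening and the grip force at its end, in the units of the state.
- get_state(): the state, without advancing time (a new reading comes with each control period).
- read_camera(name): name is "side" or "top" or "wrist"; returns (picture, depth): 400x640x3 uint8, red, green, blue; 400x640 float32, m along the optical axis (not along the pixel's ray), 0 where there is no reading.
- get_calibration(name): a dict with "fx", "fy", "cx", "cy" (pixels), "world_to_cam" (4x4, takes a point from world to camera coordinates). Camera axes: x right, y down, z forward; pixel columns grow to the right and rows downward; lengths in m; the calibration is good to about 2 mm. The wrist camera is an equidistant fisheye: a pixel r from the principal point sees the ray r / f radians off the axis. A picture is of the moment at which its call begins: read the wrist's pose just before it. get_calibration takes no time and is no camera call; for the wrist camera it gives the pose at the moment of the call.
- finish_job(): hands the job in; it is judged then, once.
Trained networks look in the newest picture that a camera, given by its name, has taken for a name from the list of things; names that differ only in an ending like _2 or _b are one class to them, and where a whole thing is asked for, a point or a joint stands for the part that bears it (a point fixed in the world has none). Each returns a list of dicts, best first, with "confidence" (0 to 1); they miss things now and then, are a little off and sometimes report something else, mostly with a low value. They report only what shows in the picture. A call takes as long as a camera call.
- trace(name, camera): "region" (400x640 bool, what is visible of it) and "xy" ([column, row] in pixels, amid what is visible of it).
- mark_of(name, camera): "xy" ([column, row] in pixels: a listed point, or the origin of a listed thing).
The state is a dict: "time": time; "joint_pos": joint angles; "qd": joint speeds; "tau": joint torques, N m; "position": TCP position; "tool_rot": TCP orientation; "force": force on the tool from outside, world axes, zero at the start; "wrist_torque": the same for the moment, N m; "width": finger opening in m; "finger_force": force on a finger pad.
Only numpy, scipy, OpenCV 4.12 (cv2) and the standard library are available. Lean on these libraries where they do the work, as an engineer would, in place of code of your own. Each camera call takes 0.05 s, during which the arm holds its last target. There are 200 camera calls.

## Working session

There is one attempt and no reset: what is moved stays moved. The work goes in short steps, Python scripts to look and compute and a tool call to move; the robot and the scene stay as the last step left them, time stands still between calls to the robot, and variables do not carry over. Pictures are saved under pics/ and viewed, at most 10 in all, crops included, and the job is handed in when it is done.

Besides the shell and the picture viewer there is one more tool, called after "Request:" as name(argument=value, ...) on one line, values as JSON. arm_command: Moves the arm, as the interface text tells. Shift numbers are shares of 0.02 m and turn numbers shares of 8 degrees, none past 1 either way. Its arguments: {"type":"object","properties":{"steps":{"type":"array"},"force":{"type":"number"}},"required":["steps"]}

```bash
mkdir -p pics; ls; cat > h.py <<'E'
import numpy as np,cv2
from rig import *
def cloud(cam):
    im,d=read_camera(cam);c=get_calibration(cam)
    v,u=np.mgrid[0:400,0:640]
    P=np.stack([(u-c['cx'])/c['fx']*d,(v-c['cy'])/c['fy']*d,d],-1)
    T=np.linalg.inv(np.array(c['world_to_cam']))
    W=P@T[:3,:3].T+T[:3,3]
    W[d==0]=np.nan
    return im,d,W
E
python3 - <<'E'
from h import *
s=get_state();print(s['time'],s['position'],s['tool_rot'])
for cam in('top','side'):
    im,d,W=cloud(cam);cv2.imwrite(f'pics/{cam}0.png',im[...,::-1]);np.save(f'{cam}0.npy',W)
    for n in['bottle','bottle_blue','bottle_black','bay','coupon','samples','mixer','tray','disc','gauge','can']:
        for r in trace(n,cam)[:1]:
            p=W[r['region']];p=p[~np.isnan(p[:,0])]
            if len(p)==0: continue
            t=p[p[:,2]>np.percentile(p[:,2],95)-.008]
            print(cam,n,round(r['confidence'],2),np.round(r['xy']),len(p),'top med',np.median(t,0).round(3),'min',np.percentile(t,2,axis=0).round(3),'max',np.percentile(t,98,axis=0).round(3))
print(get_state()['time'])
E
```

```text
pics
0.0 [ 0.24263654 -0.62966255  0.23055684] [-3.08744137e+00 -5.74295156e-01  2.48754105e-04]
top bottle 0.63 [465. 205.] 600 top med [ 0.557 -0.35   0.142] min [ 0.54  -0.369  0.138] max [ 0.575 -0.332  0.145]
top bottle_blue 0.68 [462. 252.] 534 top med [ 0.456 -0.338  0.142] min [ 0.438 -0.355  0.138] max [ 0.473 -0.321  0.145]
top bottle_black 0.94 [160. 251.] 849 top med [0.458 0.351 0.147] min [0.441 0.333 0.142] max [0.476 0.369 0.151]
top bay 0.86 [474. 229.] 7411 top med [ 0.506 -0.388  0.14 ] min [ 0.408 -0.457  0.136] max [ 0.606 -0.249  0.144]
top coupon 0.62 [320. 252.] 1358 top med [ 0.456 -0.003  0.105] min [ 0.398 -0.051  0.101] max [0.517 0.044 0.109]
top samples 0.72 [314. 160.] 2772 top med [0.663 0.001 0.06 ] min [ 0.619 -0.078  0.056] max [0.709 0.08  0.064]
top mixer 0.74 [330. 249.] 1434 top med [ 0.455 -0.032  0.076] min [ 0.425 -0.053  0.072] max [0.505 0.024 0.107]
top tray 0.85 [168. 224.] 3528 top med [0.53  0.362 0.024] min [0.393 0.283 0.019] max [0.64  0.443 0.029]
top disc 0.66 [161. 200.] 985 top med [0.57  0.377 0.006] min [0.529 0.338 0.002] max 
[... 807 characters left out ...]
 max [0.519 0.041 0.108]
side samples 0.88 [357. 241.] 2803 top med [ 0.666 -0.012  0.061] min [ 0.62  -0.083  0.056] max [0.711 0.078 0.063]
side mixer 0.91 [292. 217.] 1187 top med [ 0.503 -0.049  0.059] min [ 0.409 -0.079  0.054] max [0.524 0.036 0.076]
side tray 0.82 [375. 155.] 1121 top med [0.56  0.325 0.023] min [0.4   0.281 0.018] max [0.64  0.442 0.027]
side disc 0.91 [384. 160.] 343 top med [0.57  0.378 0.007] min [0.53  0.342 0.004] max [0.611 0.419 0.01 ]
side gauge 0.77 [257. 219.] 1547 top med [ 0.489 -0.152  0.194] min [ 0.474 -0.161  0.189] max [ 0.519 -0.137  0.212]
side can 0.86 [341. 171.] 1513 top med [0.541 0.144 0.185] min [0.518 0.127 0.178] max [0.561 0.169 0.188]
1.2
```

```bash
python3 - <<'E'
from h import *
for cam in('top','side'):
    W=np.load(f'{cam}0.npy')
    def rect(n,x0,x1,y0,y1,z0,z1):
        m=(W[...,0]>x0)&(W[...,0]<x1)&(W[...,1]>y0)&(W[...,1]<y1)&(W[...,2]>z0)&(W[...,2]<z1)
        m=cv2.morphologyEx(m.astype(np.uint8),cv2.MORPH_OPEN,np.ones((2,2)))>0
        p=W[m][:,:2].astype(np.float32)*1000
        if len(p)>5: print(cam,n,len(p),[np.round(a,1) for a in cv2.minAreaRect(p)],'circle',np.round(cv2.minEnclosingCircle(p)[0],1))
    rect('coupon',.35,.55,-.1,.1,.098,.112)
    rect('pad',.35,.55,-.1,.1,.070,.080)
    rect('mixerbox',.35,.56,-.1,.1,.053,.0625)
    rect('samples',.57,.75,-.12,.12,.054,.067)
    rect('bayR',.37,.65,-.5,-.385,.134,.139+.006)
    rect('bayL',.37,.65,-.315,-.22,.134,.139+.006)
    rect('gauge',.4,.6,-.2,-.1,.15,.22)
    rect('tray',.3,.7,.25,.48,.015,.032)
a=cv2.imread('pics/top0.png');b=cv2.imread('pics/side0.png')
cv2.imwrite('pics/v1.png',np.vstack([a[100:320,80:560],b[60:380,100:580]]))
E
```

```text
top coupon 1375 [array([452. ,  -5.1]), array([ 51.5, 150.2]), np.float64(55.3)] circle [451.3  -6.6]
top pad 210 [array([457.5, -15.2]), array([78.9, 57.8]), np.float64(62.7)] circle [460.3 -17. ]
top mixerbox 1015 [array([459.3, -18.4]), array([123.4, 123.3]), np.float64(84.0)] circle [461.1 -21.1]
top samples 2451 [array([664.1,  -6.2]), array([ 93.9, 172.3]), np.float64(11.8)] circle [669.4  -3.9]
top bayR 2293 [array([ 502.1, -460. ]), array([119.2, 218.4]), np.float64(81.1)] circle [ 501.4 -465.1]
top bayL 2235 [array([ 512.1, -303.1]), array([ 98.8, 195. ]), np.float64(81.0)] circle [ 512.4 -305.2]
top gauge 379 [array([ 494.8, -163.9]), array([61. , 83.5]), np.float64(14.1)] circle [ 501.7 -162. ]
top tray 830 [array([nan, nan]), array([0., 0.]), np.float64(0.0)] circle [513.2 366.4]
side coupon 780 [array([433.5,  69.5]), array([ 44.8, 298.7]), np.float64(35.0)] circle [415.2  56.7]
side pad 56 [array([495.6, -57.4]), array([ 56.9, 147.4]), np.float64(37.9)] circle [473.3 -74.8]
side mixerbox 474 [array([465.2, -32.3]), array([263.1, 115.4]), np.float64(84.5)] circle [500.3 -35.7]
side samples 1887 [array([nan, nan]), array([0., 0.]), np.float64(0.0)] circle [661.2  31. ]
side bayR 3392 [array([ 499.5, -414.9]), array([ 81.8, 196.1]), np.float64(81.9)] circle [ 497.1 -429.2]
side bayL 2328 [array([ 525.6, -235.2]), array([145.4, 192.6]), np.float64(81.6)] circle [ 520.  -265.9]
side gauge 639 [array([397.2, -51.4]), array([ 31.4, 347.9]), np.float64(43.7)] circle [406.3 -42.7]
side tray 472 [array([555.4, 317.8]), array([277.5, 272.4]), np.float64(33.9)] circle [565.8 302.2]
```

View pics/v1.png

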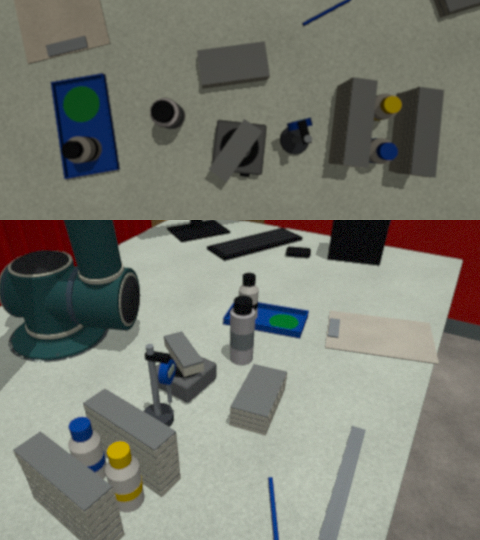

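```bash
cat >> h.py <<'E'
def rect(W,n,x0,x1,y0,y1,z0,z1):
    m=((W[...,0]>x0)&(W[...,0]<x1)&(W[...,1]>y0)&(W[...,1]<y1)&(W[...,2]>z0)&(W[...,2]<z1)).astype(np.uint8)
    m=cv2.morphologyEx(m,cv2.MORPH_OPEN,np.ones((3,3)))
    k,l,st,_=cv2.connectedComponentsWithStats(m,connectivity=4)
    if k<2: print(n,'none');return
    p=W[l==1+st[1:,4].argmax()]; p=p[~np.isnan(p[:,0])].astype(np.float32)*1000
    r=cv2.minAreaRect(p[:,:2])
    print(n,len(p),[np.round(a,1) for a in r],'mean',p.mean(0).round(1),'circ',np.round(cv2.minEnclosingCircle(p[:,:2])[0],1))
E
python3 - <<'E'
from h import *
for cam in('top','side'):
    W=np.load(f'{cam}0.npy');print(cam)
    rect(W,'coupon',.38,.54,-.1,.09,.100,.110)
    rect(W,'mixerbox',.37,.54,-.085,.07,.054,.078)
    rect(W,'mixerall',.37,.54,-.085,.07,.054,.111)
    rect(W,'samples',.60,.73,-.1,.1,.055,.065)
    rect(W,'bayR',.39,.63,-.5,-.37,.136,.1435)
    rect(W,'bayL',.39,.63,-.325,-.24,.136,.1435)
    rect(W,'capY',.53,.59,-.38,-.32,.140,.146)
    rect(W,'floor',.38,.66,.27,.45,-.002,.013)
E
```

```text
topTraceback (most recent call last):
  File "<stdin>", line 4, in <module>
  File "h.py", line 17, in rect
    r=cv2.minAreaRect(p[:,:2])
cv2.error: OpenCV(4.12.0) /io/opencv/modules/imgproc/src/convhull.cpp:143: error: (-215:Assertion failed) total >= 0 && (depth == CV_32F || depth == CV_32S) in function 'convexHull'
```

Request:
arm_command(steps=[{"angular":[0,0,-1],"delta_pos":[0,0,-1],"jaw":1},{"angular":[0,0,-1],"delta_pos":[0,0,-1],"jaw":1},{"angular":[0,0,-1],"delta_pos":[0,0,0],"jaw":1},{"angular":[0,0,-1],"delta_pos":[0,0,0],"jaw":1},{"angular":[0,0,-1],"delta_pos":[0,0,0],"jaw":1},{"angular":[0,0,-1],"delta_pos":[0,0,0],"jaw":1},{"angular":[0,0,-1],"delta_pos":[0,0,0],"jaw":1},{"angular":[0,0,-1],"delta_pos":[0,0,0],"jaw":1},{"angular":[0,0,-0.61],"delta_pos":[0,0,0],"jaw":1}])

```text
time: 2.33
position: [0.2427, -0.6299, 0.2713]
tool_rot: [-2.218, -2.225, 0.0]
force: [1.0, 0.0, -0.0]
width: 0.0854
finger_force: 0.0
```

```bash
sed -i 's/minAreaRect(p\[:,:2\])/minAreaRect(np.ascontiguousarray(p[:,:2]))/; s/minEnclosingCircle(p\[:,:2\])/minEnclosingCircle(np.ascontiguousarray(p[:,:2]))/' h.py
python3 - <<'E'
from h import *
for cam in('top','side'):
    W=np.load(f'{cam}0.npy');print(cam)
    rect(W,'coupon',.38,.54,-.1,.09,.100,.110)
    rect(W,'mixerbox',.37,.54,-.085,.07,.054,.078)
    rect(W,'mixerall',.37,.54,-.085,.07,.054,.111)
    rect(W,'samples',.60,.73,-.1,.1,.055,.065)
    rect(W,'bayR',.39,.63,-.5,-.37,.136,.1435)
    rect(W,'bayL',.39,.63,-.325,-.24,.136,.1435)
    rect(W,'capY',.53,.59,-.38,-.32,.140,.146)
E
```

```text
top
coupon 1335 [array([456.5,  -3.9]), array([ 50. , 140.2]), np.float64(54.8)] mean [455.8  -3.4 105.1] circ [455.8  -4.7]
mixerbox 701 [array([459.5, -45.3]), array([ 59.2, 118.7]), np.float64(81.3)] mean [443.2 -49.9  61.6] circ [460.  -45.5]
mixerall 2613 [array([455.1, -11.8]), array([121.7, 138.7]), np.float64(84.6)] mean [459.5 -11.4  84.2] circ [462.5 -12.4]
samples 2397 [array([6.641e+02, 4.000e-01]), array([ 85.9, 165.9]), np.float64(7.7)] mean [6.635e+02 5.000e-01 6.010e+01] circ [663.9   1.1]
bayR 2081 [array([ 497.4, -427.3]), array([ 57.9, 195. ]), np.float64(82.5)] mean [ 495.6 -427.   140. ] circ [ 498.4 -424.4]
bayL 2037 [array([ 519.2, -279.7]), array([ 56.3, 194.5]), np.float64(82.3)] mean [ 518.9 -279.5  140. ] circ [ 519.1 -279.5]
capY 123 [array([ 552.8, -352. ]), array([26.9, 35.9]), np.float64(0.2)] mean [ 552.6 -352.1  142.3] circ [ 555.7 -352.1]
side
coupon 753 [array([455.9,  -4.8]), array([ 51.7, 144.9]), np.float64(54.4)] mean [460.   -9.2 105.6] circ [455.6  -7. ]
mixerbox 478 [array([497.2, -18.3]), array([120.8,  59.4]), np.float64(76.2)] mean [499.8 -34.2  60. ] circ [498.5 -19.2]
mixerall 1536 [array([455.2, -12.1]), array([120.5, 147.8]), np.float64(81.0)] mean [475.9 -21.9  87.8] circ [461.9 -12.8]
samples 1859 [array([663.3,  -1. ]), array([ 86.2, 168.9]), np.float64(7.8)] mean [665.4  -7.7  60.7] circ [665.  -2.]
bayR 3293 [array([ 496.2, -428.1]), array([ 56.3, 198.2]), np.float64(82.2)] mean [ 503.9 -430.3  140.6] circ [ 496.9 -426. ]
bayL 2321 [array([ 517. , -280.4]), array([ 57.6, 198.6]), np.float64(82.3)] mean [ 524.6 -282.9  140.6] circ [ 517.  -282.5]
capY 319 [array([ 557.4, -351.3]), array([37., 37.]), np.float64(30.4)] mean [ 557.6 -352.7  142.6] circ [ 556.5 -352.3]
```

Request:
arm_command(steps=[{"angular":[0,0,0],"delta_pos":[1,0.35,0],"jaw":1},{"angular":[0,0,0],"delta_pos":[1,0.35,0],"jaw":1},{"angular":[0,0,0],"delta_pos":[1,0.35,0],"jaw":1},{"angular":[0,0,0],"delta_pos":[1,0.35,0],"jaw":1},{"angular":[0,0,0],"delta_pos":[1,0.35,0],"jaw":1},{"angular":[0,0,0],"delta_pos":[1,0.35,0],"jaw":1},{"angular":[0,0,0],"delta_pos":[1,0.35,0],"jaw":1},{"angular":[0,0,0],"delta_pos":[1,0.35,0],"jaw":1},{"angular":[0,0,0],"delta_pos":[1,0.35,0],"jaw":1},{"angular":[0,0,0],"delta_pos":[1,0.35,0],"jaw":1}])

```text
time: 3.58
position: [0.3133, -0.4286, 0.2713]
tool_rot: [2.222, 2.22, -0.0]
force: [0.4, -0.5, 0.2]
width: 0.0857
finger_force: 0.0
```

Request:
arm_command(steps=[{"angular":[0,0,0],"delta_pos":[1,0.35,0],"jaw":1},{"angular":[0,0,0],"delta_pos":[1,0.35,0],"jaw":1},{"angular":[0,0,0],"delta_pos":[1,0.35,0],"jaw":1},{"angular":[0,0,0],"delta_pos":[1,0.35,0],"jaw":1},{"angular":[0,0,0],"delta_pos":[1,0.35,0],"jaw":1},{"angular":[0,0,0],"delta_pos":[1,0.35,0],"jaw":1},{"angular":[0,0,0],"delta_pos":[1,0.35,0],"jaw":1},{"angular":[0,0,0],"delta_pos":[1,0.35,0],"jaw":1},{"angular":[0,0,0],"delta_pos":[1,0.35,0],"jaw":1},{"angular":[0,0,0],"delta_pos":[1,0.35,0],"jaw":1}])

```text
time: 4.82
position: [0.3833, -0.2286, 0.2713]
tool_rot: [2.222, 2.22, 0.0]
force: [-0.9, -0.1, 0.7]
width: 0.0854
finger_force: 0.0
```

Request:
arm_command(steps=[{"angular":[0,0,0],"delta_pos":[1,0.35,0],"jaw":1},{"angular":[0,0,0],"delta_pos":[1,0.35,0],"jaw":1},{"angular":[0,0,0],"delta_pos":[1,0.35,0],"jaw":1},{"angular":[0,0,0],"delta_pos":[1,0.35,0],"jaw":1},{"angular":[0,0,0],"delta_pos":[1,0.35,0],"jaw":1},{"angular":[0,0,0],"delta_pos":[1,0.35,0],"jaw":1},{"angular":[0,0,0],"delta_pos":[1,0.35,0],"jaw":1},{"angular":[0,0,0],"delta_pos":[1,0.35,0],"jaw":1},{"angular":[0,0,0],"delta_pos":[1,0.35,0],"jaw":1},{"angular":[0,0,0],"delta_pos":[1,0.35,0],"jaw":1}])

```text
time: 6.08
position: [0.4531, -0.0287, 0.2713]
tool_rot: [2.222, 2.221, 0.0]
force: [-0.3, -0.2, 0.5]
width: 0.0855
finger_force: 0.0
```

Request:
arm_command(steps=[{"angular":[0,0,0],"delta_pos":[1,0.15,0],"jaw":1},{"angular":[0,0,-1],"delta_pos":[0.21,0,0.5],"jaw":1},{"angular":[0,0,-1],"delta_pos":[0,0,1],"jaw":1},{"angular":[0,0,-1],"delta_pos":[0,0,1],"jaw":1},{"angular":[0,0,-1],"delta_pos":[0,0,1],"jaw":1},{"angular":[0,0,-1],"delta_pos":[0,0,1],"jaw":1},{"angular":[0,0,-1],"delta_pos":[0,0,1],"jaw":1},{"angular":[0,0,-0.83],"delta_pos":[0,0,0.5],"jaw":1},{"angular":[0,0,0],"delta_pos":[0,0,0],"jaw":1}])

```text
time: 7.2
position: [0.4557, -0.0053, 0.1507]
tool_rot: [-0.956, -2.992, 0.0]
force: [0.6, -0.5, -0.2]
width: 0.0851
finger_force: 0.0
```

Request:
arm_command(steps=[{"angular":[0,0,0],"delta_pos":[0,0,1],"jaw":1},{"angular":[0,0,0],"delta_pos":[0,0,1],"jaw":1},{"angular":[0,0,0],"delta_pos":[0,0,1],"jaw":1},{"angular":[0,0,0],"delta_pos":[0,0,0.65],"jaw":1},{"angular":[0,0,0],"delta_pos":[0,0,0],"jaw":1}])

```text
time: 7.82
position: [0.4557, -0.0058, 0.0771]
tool_rot: [-0.955, -2.991, 0.001]
force: [-0.4, -0.0, -0.1]
width: 0.0854
finger_force: 0.0
```

Request:
arm_command(steps=[{"angular":[0,0,0],"delta_pos":[0,0,0],"jaw":-1},{"angular":[0,0,0],"delta_pos":[0,0,0],"jaw":-1},{"angular":[0,0,0],"delta_pos":[0,0,0],"jaw":-1},{"angular":[0,0,0],"delta_pos":[0,0,0],"jaw":-1},{"angular":[0,0,0],"delta_pos":[0,0,0],"jaw":-1},{"angular":[0,0,0],"delta_pos":[0,0,0],"jaw":-1}], force=25)

```text
time: 8.57
position: [0.4564, -0.0059, 0.0785]
tool_rot: [0.955, 2.992, 0.0]
force: [1.8, -0.5, 2.8]
width: 0.0495
finger_force: 34.5
```

Request:
arm_command(steps=[{"angular":[0,0,0],"delta_pos":[0,0,-0.5],"jaw":-1},{"angular":[0,0,0],"delta_pos":[0,0,-1],"jaw":-1},{"angular":[0,0,0],"delta_pos":[0,0,-1],"jaw":-1},{"angular":[0,0,1],"delta_pos":[0,0,-0.5],"jaw":-1},{"angular":[0,0,1],"delta_pos":[0,0,0],"jaw":-1},{"angular":[0,0,1],"delta_pos":[0,0,0],"jaw":-1},{"angular":[0,0,1],"delta_pos":[0,0,0],"jaw":-1},{"angular":[0,0,1],"delta_pos":[0,0,0],"jaw":-1},{"angular":[0,0,0.86],"delta_pos":[0,0,0],"jaw":-1}])

```text
time: 9.7
position: [0.4564, -0.0059, 0.1397]
tool_rot: [2.072, 2.361, 0.001]
force: [-0.4, 0.1, -0.4]
width: 0.0494
finger_force: 34.0
```

Request:
arm_command(steps=[{"angular":[0,0,0],"delta_pos":[-0.1,0.6,0],"jaw":-1},{"angular":[0,0,0],"delta_pos":[-0.1,1,0],"jaw":-1},{"angular":[0,0,0],"delta_pos":[-0.12,1,0],"jaw":-1},{"angular":[0,0,0],"delta_pos":[-0.12,1,0],"jaw":-1},{"angular":[0,0,0],"delta_pos":[-0.12,1,0],"jaw":-1},{"angular":[0,0,0],"delta_pos":[-0.12,1,0],"jaw":-1},{"angular":[0,0,0],"delta_pos":[-0.12,1,0],"jaw":-1},{"angular":[0,0,0],"delta_pos":[-0.12,1,0],"jaw":-1},{"angular":[0,0,0],"delta_pos":[-0.1,1,0],"jaw":-1},{"angular":[0,0,0],"delta_pos":[-0.1,1,0],"jaw":-1}])

```text
time: 10.95
position: [0.651, -0.0023, 0.1386]
tool_rot: [2.063, 2.369, 0.0]
force: [-0.2, 1.0, -1.7]
width: 0.0496
finger_force: 33.9
```

Request:
arm_command(steps=[{"angular":[0,0,0],"delta_pos":[0,0.7,0],"jaw":-1},{"angular":[0,0,0],"delta_pos":[0,0,0],"jaw":-1}])

```text
time: 11.2
position: [0.664, -0.0003, 0.1381]
tool_rot: [-2.065, -2.367, 0.0]
force: [-0.3, -0.7, -2.5]
width: 0.0496
finger_force: 34.0
```

Request:
arm_command(steps=[{"angular":[0,0,0],"delta_pos":[0,0,1],"jaw":-1},{"angular":[0,0,0],"delta_pos":[0,0,1],"jaw":-1},{"angular":[0,0,0],"delta_pos":[0,0,1],"jaw":-1},{"angular":[0,0,0],"delta_pos":[0,0,0.4],"jaw":-1},{"angular":[0,0,0],"delta_pos":[0,0,0],"jaw":-1},{"angular":[0,0,0],"delta_pos":[0,0,0.1],"jaw":-1},{"angular":[0,0,0],"delta_pos":[0,0,0],"jaw":-1}])

```text
time: 12.08
position: [0.6636, -0.0004, 0.0689]
tool_rot: [2.067, 2.365, 0.001]
force: [0.0, -0.1, -1.0]
width: 0.0497
finger_force: 34.0
```

Request:
arm_command(steps=[{"angular":[0,0,0],"delta_pos":[0,0,0.1],"jaw":-1},{"angular":[0,0,0],"delta_pos":[0,0,0],"jaw":-1}])

```text
time: 12.32
position: [0.6633, -0.0004, 0.0663]
tool_rot: [-2.067, -2.366, 0.0]
force: [0.3, -0.3, -1.4]
width: 0.0494
finger_force: 34.0
```

```bash
python3 - <<'E'
from h import *
im,d,W=cloud('side');cv2.imwrite('pics/p1.png',cv2.resize(im[160:300,240:460,::-1],None,fx=3,fy=3))
print(get_state()['position'],get_state()['force'])
E
```

```text
[ 6.63323198e-01 -3.62385315e-04  6.62893595e-02] [ 1.13407771  0.0961727  -0.53456354]
```

View pics/p1.png

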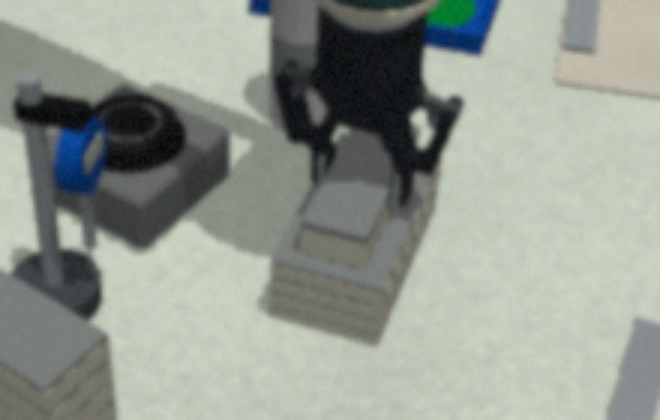

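The coupon is held level and centred over the pile, almost touching it (crop about (345,215)), and the pad is clear. I'll lower it in small steps until there's contact.

Request:
arm_command(steps=[{"angular":[0,0,0],"delta_pos":[0,0,0.08],"jaw":-1},{"angular":[0,0,0],"delta_pos":[0,0,0],"jaw":-1},{"angular":[0,0,0],"delta_pos":[0,0,0],"jaw":-1}])

```text
time: 12.75
position: [0.6633, -0.0004, 0.0647]
tool_rot: [-2.067, -2.366, 0.0]
force: [0.5, -0.1, -1.4]
width: 0.0492
finger_force: 34.0
```

Request:
arm_command(steps=[{"angular":[0,0,0],"delta_pos":[0,0,0.07],"jaw":-1},{"angular":[0,0,0],"delta_pos":[0,0,0],"jaw":-1}])

```text
time: 13.0
position: [0.6635, -0.0004, 0.0642]
tool_rot: [2.067, 2.365, 0.0]
force: [-2.8, 0.6, 7.4]
width: 0.0494
finger_force: 34.9
```

Request:
arm_command(steps=[{"angular":[0,0,0],"delta_pos":[0,0,0],"jaw":1},{"angular":[0,0,0],"delta_pos":[0,0,0],"jaw":1},{"angular":[0,0,0],"delta_pos":[0,0,0],"jaw":1},{"angular":[0,0,0],"delta_pos":[0,0,-0.5],"jaw":1},{"angular":[0,0,0],"delta_pos":[0,0,-1],"jaw":1},{"angular":[0,0,0],"delta_pos":[0,0,-1],"jaw":1},{"angular":[0,0,0],"delta_pos":[0,0,-1],"jaw":1},{"angular":[0,0,0],"delta_pos":[0,0,-1],"jaw":1},{"angular":[0,0,1],"delta_pos":[0,0,-1],"jaw":1},{"angular":[0,0,0.92],"delta_pos":[0,0,-1],"jaw":1}])

```text
time: 14.25
position: [0.6633, -0.0004, 0.1949]
tool_rot: [2.369, 2.063, 0.0]
force: [-0.3, 0.9, -0.6]
width: 0.0856
finger_force: 0.0
```

```bash
python3 - <<'E'
from h import *
for cam in('top','side'):
    im,d,W=cloud(cam);np.save(f'{cam}1.npy',W);print(cam)
    rect(W,'coupon',.60,.73,-.1,.1,.083,.098)
    rect(W,'pad',.37,.54,-.085,.07,.068,.085)
    rect(W,'mixer',.37,.54,-.085,.07,.054,.085)
    for n in('disc','bottle','pad_top','bottle_cap'):
        c=get_calibration(cam)
        z={'disc':.006,'bottle':0,'pad_top':.075,'bottle_cap':.127}[n]
        T=np.linalg.inv(np.array(c['world_to_cam']))
        for r in mark_of(n,cam)[:1]:
            u,v=r['xy'];ray=T[:3,:3]@[(u-c['cx'])/c['fx'],(v-c['cy'])/c['fy'],1]
            print(n,round(r['confidence'],2),(T[:3,3]+ray*(z-T[2,3])/ray[2]).round(4))
print(get_state()['time'],get_state()['position'],get_state()['tool_rot'])
E
```

```text
top
coupon 433 [array([658.3,  45.9]), array([50.4, 50.6]), np.float64(7.7)] mean [657.2  46.3  90.1] circ [656.1  45.4]
pad none
mixer none
disc 0.87 [0.5753 0.3789 0.006 ]
bottle 0.77 [ 0.5482 -0.3476  0.    ]
bottle_cap 0.93 [ 0.5593 -0.3598  0.127 ]
side
coupon 968 [array([663.1,   1.1]), array([ 50.7, 145.5]), np.float64(7.9)] mean [664.9  -6.2  90.5] circ [6.636e+02 3.000e-01]
pad 475 [array([466.3, -11.2]), array([65.8, 80.3]), np.float64(49.2)] mean [468.7 -15.6  75.5] circ [462.8 -15.3]
mixer 1067 [array([463.4, -16.2]), array([120.8, 120.4]), np.float64(84.2)] mean [483.2 -19.8  66.4] circ [464.9 -14.4]
disc 0.5 [0.5704 0.3818 0.006 ]
bottle 0.98 [ 0.5615 -0.3498  0.    ]
pad_top 0.92 [ 0.46   -0.0066  0.075 ]
bottle_cap 0.64 [ 0.5579 -0.3566  0.127 ]
14.75 [ 6.63175275e-01 -3.66238139e-04  1.92653584e-01] [-2.36325818e+00 -2.06892902e+00  1.00876525e-03]
```

Request:
arm_command(steps=[{"angular":[0,0,0],"delta_pos":[-0.95,-0.15,0],"jaw":1},{"angular":[0,0,0],"delta_pos":[-0.95,-0.15,0],"jaw":1},{"angular":[0,0,0],"delta_pos":[-0.95,-0.15,0],"jaw":1},{"angular":[0,0,0],"delta_pos":[-0.95,-0.15,0],"jaw":1},{"angular":[0,0,0],"delta_pos":[-0.95,-0.15,0],"jaw":1},{"angular":[0,0,0],"delta_pos":[-0.95,-0.15,0],"jaw":1},{"angular":[0,0,0],"delta_pos":[-0.95,-0.15,0],"jaw":1},{"angular":[0,0,0],"delta_pos":[-0.95,-0.15,0],"jaw":1},{"angular":[0,0,0],"delta_pos":[-0.95,-0.15,0],"jaw":1},{"angular":[0,0,0],"delta_pos":[-0.95,-0.15,0],"jaw":1}])

```text
time: 16.0
position: [0.608, -0.1859, 0.1933]
tool_rot: [-2.365, -2.068, 0.0]
force: [0.3, -0.3, 0.0]
width: 0.0851
finger_force: 0.0
```

Request:
arm_command(steps=[{"angular":[0,0,0],"delta_pos":[-0.95,-0.15,0],"jaw":1},{"angular":[0,0,0],"delta_pos":[-0.95,-0.15,0],"jaw":1},{"angular":[0,0,0],"delta_pos":[-0.95,-0.15,0],"jaw":1},{"angular":[0,0,0],"delta_pos":[-0.95,-0.15,0],"jaw":1},{"angular":[0,0,0],"delta_pos":[-0.95,-0.15,0],"jaw":1},{"angular":[0,0,0],"delta_pos":[-0.95,-0.15,0],"jaw":1},{"angular":[0,0,0],"delta_pos":[-0.95,-0.15,0],"jaw":1},{"angular":[0,0,0],"delta_pos":[-0.95,-0.15,0],"jaw":1},{"angular":[0,0,0],"delta_pos":[-0.95,-0.15,0],"jaw":1},{"angular":[0,0,0],"delta_pos":[0,0,0],"jaw":1}])

```text
time: 17.25
position: [0.5583, -0.352, 0.1931]
tool_rot: [-2.366, -2.067, 0.0]
force: [0.3, 0.3, -0.1]
width: 0.0852
finger_force: 0.0
```

```bash
python3 - <<'E'
from h import *
for cam in('top','side'):
    im,d,W=cloud(cam);print(cam)
    rect(W,'coupon',.60,.73,-.1,.1,.083,.098)
    rect(W,'pad',.37,.54,-.085,.07,.068,.085)
    rect(W,'mixer',.37,.54,-.085,.07,.054,.085)
print(get_state()['time'],get_state()['position'],get_state()['tool_rot'])
im,d=read_camera('wrist');cv2.imwrite('pics/w1.png',im[...,::-1])
E
```

```text
top
coupon 1300 [array([664.2,   1.7]), array([ 51.2, 139.9]), np.float64(7.6)] mean [663.7   1.7  90.2] circ [665.5   1.7]
pad 918 [array([463.4, -14.2]), array([76.7, 76.9]), np.float64(0.1)] mean [462.9 -14.1  75.4] circ [463.  -13.9]
mixer 2394 [array([462.8, -14. ]), array([118.5, 118.4]), np.float64(83.7)] mean [463. -14.  65.] circ [463.8 -15. ]
side
coupon 971 [array([6.63e+02, 5.00e-01]), array([ 51. , 143.8]), np.float64(7.8)] mean [665.   -6.3  90.5] circ [ 6.646e+02 -2.000e-01]
pad 477 [array([465.9, -11.5]), array([65.5, 82. ]), np.float64(49.3)] mean [468.4 -15.5  75.5] circ [462.2 -15.6]
mixer 1079 [array([462.5, -14.9]), array([119.9, 118.8]), np.float64(84.0)] mean [483.6 -19.5  66.2] circ [464.7 -15.9]
17.35 [ 0.55877416 -0.35070203  0.19320148] [-2.36480408e+00 -2.06776899e+00 -2.52574448e-04]
```

View pics/w1.png

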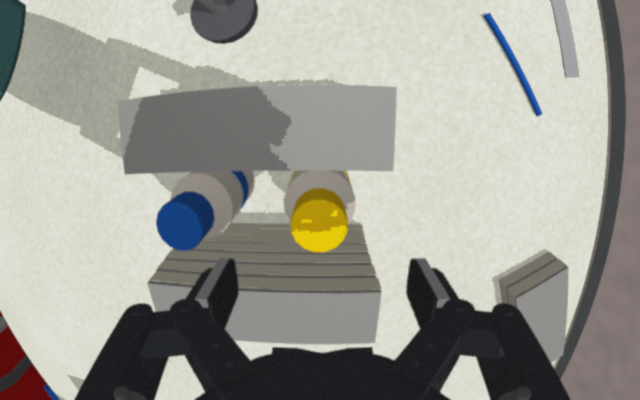

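Request:
arm_command(steps=[{"angular":[0,0,0],"delta_pos":[-0.04,-0.05,1],"jaw":1},{"angular":[0,0,0],"delta_pos":[0,0,1],"jaw":1},{"angular":[0,0,0],"delta_pos":[0,0,1],"jaw":1},{"angular":[0,0,0],"delta_pos":[0,0,0.8],"jaw":1},{"angular":[0,0,0],"delta_pos":[0,0,0.4],"jaw":1},{"angular":[0,0,0],"delta_pos":[0,0,0],"jaw":1}])

```text
time: 18.15
position: [0.5576, -0.3512, 0.1088]
tool_rot: [-2.364, -2.068, 0.0]
force: [0.7, -0.2, 0.3]
width: 0.0855
finger_force: 0.0
```

Request:
arm_command(steps=[{"angular":[0,0,0],"delta_pos":[0,0,0],"jaw":-1},{"angular":[0,0,0],"delta_pos":[0,0,0],"jaw":-1},{"angular":[0,0,0],"delta_pos":[0,0,0],"jaw":-1},{"angular":[0,0,0],"delta_pos":[0,0,0],"jaw":-1},{"angular":[0,0,0],"delta_pos":[0,0,0],"jaw":-1},{"angular":[0,0,0],"delta_pos":[0,0,0],"jaw":-1},{"angular":[0,0,0],"delta_pos":[0,0,0],"jaw":-1}], force=70)

```text
time: 19.02
position: [0.5578, -0.3515, 0.1102]
tool_rot: [2.364, 2.068, 0.0]
force: [-1.4, 1.5, 5.9]
width: 0.0384
finger_force: 70.2
```

Request:
arm_command(steps=[{"angular":[0,0,0],"delta_pos":[0,0,-0.4],"jaw":-1},{"angular":[0,0,0],"delta_pos":[0,0,-0.8],"jaw":-1},{"angular":[0,0,0],"delta_pos":[0,0,-1],"jaw":-1},{"angular":[0,0,0],"delta_pos":[0,0,-1],"jaw":-1},{"angular":[0,0,0],"delta_pos":[0,0,-1],"jaw":-1},{"angular":[0,0,0],"delta_pos":[0,0,-1],"jaw":-1},{"angular":[0,0,0],"delta_pos":[0,0,-1],"jaw":-1},{"angular":[0,0,0],"delta_pos":[0,0,-1],"jaw":-1},{"angular":[0,0,0],"delta_pos":[0,0,-1],"jaw":-1},{"angular":[0,0,0],"delta_pos":[0,0,-1],"jaw":-1}])

```text
time: 20.27
position: [0.5577, -0.3513, 0.2947]
tool_rot: [2.365, 2.068, 0.0]
force: [0.0, 0.1, -3.2]
width: 0.0385
finger_force: 70.7
```

Request:
arm_command(steps=[{"angular":[0,0,0],"delta_pos":[0,0,-1],"jaw":-1},{"angular":[0,0,0],"delta_pos":[0,0,-1],"jaw":-1},{"angular":[0,0,0],"delta_pos":[0,0,-1],"jaw":-1},{"angular":[0,0,0],"delta_pos":[0,0,0],"jaw":-1}])

```text
time: 20.78
position: [0.558, -0.3514, 0.3554]
tool_rot: [2.363, 2.067, 0.001]
force: [0.4, -0.7, -4.3]
width: 0.0383
finger_force: 70.9
```

```bash
python3 - <<'E'
from h import *
im,d,W=cloud('side');cv2.imwrite('pics/p2.png',cv2.resize(im[100:380,100:400,::-1],None,fx=2,fy=2))
s=get_state();print(s['time'],s['position'],s['tool_rot'],s['force'])
for r in trace('bottle','side')[:1]:
    p=W[r['region']];p=p[~np.isnan(p[:,0])];print(r['confidence'],len(p),np.percentile(p,[2,50,98],axis=0).round(4))
    for z0 in np.arange(.2,.4,.03):
        q=p[(p[:,2]>z0)&(p[:,2]<z0+.03)]
        if len(q)>10: print(round(z0,2),len(q),np.percentile(q,[5,95],axis=0)[:,:2].round(3).tolist())
E
```

```text
20.825 [ 0.55786371 -0.35135184  0.3537811 ] [2.36401719e+00 2.06789174e+00 3.29800637e-04] [ 0.69402977 -0.15777276 -4.02337442]
0.83 3015 [[ 0.5425 -0.3824  0.25  ]
 [ 0.574  -0.3699  0.3206]
 [ 0.5872 -0.3358  0.3885]]
0.23 226 [[0.551, -0.382], [0.587, -0.343]]
0.26 591 [[0.55, -0.382], [0.587, -0.342]]
0.29 660 [[0.551, -0.382], [0.587, -0.342]]
0.32 869 [[0.548, -0.382], [0.587, -0.339]]
0.35 395 [[0.549, -0.374], [0.58, -0.356]]
0.38 257 [[0.542, -0.372], [0.571, -0.347]]
```

View pics/p2.png

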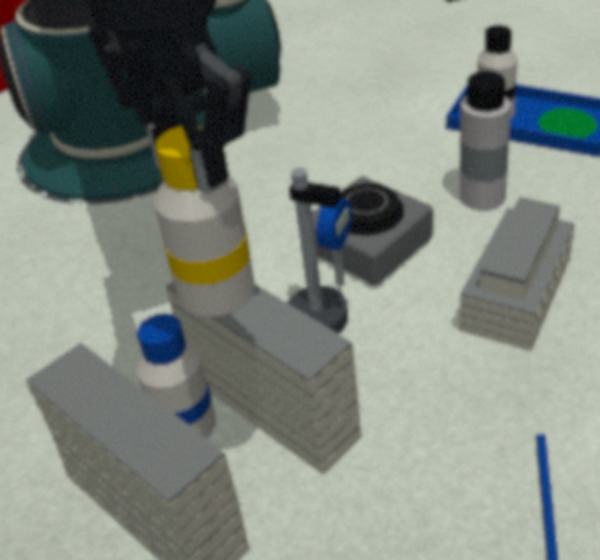

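The bottle hangs upright in the grip (crop about (205,230)). Blue bottle and gauge are undisturbed. Next I'll carry it over the gauge to the pad.

Request:
arm_command(steps=[{"angular":[0,0,0],"delta_pos":[0.5,-0.2,-0.1],"jaw":-1},{"angular":[0,0,0],"delta_pos":[0.95,-0.4,0],"jaw":-1},{"angular":[0,0,0],"delta_pos":[0.95,-0.4,0],"jaw":-1},{"angular":[0,0,0],"delta_pos":[0.95,-0.4,0],"jaw":-1},{"angular":[0,0,0],"delta_pos":[0.95,-0.4,0],"jaw":-1},{"angular":[0,0,0],"delta_pos":[0.95,-0.4,0],"jaw":-1},{"angular":[0,0,0],"delta_pos":[0.95,-0.4,0],"jaw":-1},{"angular":[0,0,0],"delta_pos":[0.95,-0.4,0],"jaw":-1},{"angular":[0,0,0],"delta_pos":[0.95,-0.4,0],"jaw":-1},{"angular":[0,0,0],"delta_pos":[0.95,-0.4,0],"jaw":-1}])

```text
time: 22.12
position: [0.5061, -0.1604, 0.3553]
tool_rot: [2.365, 2.068, 0.0]
force: [0.4, -0.6, -4.1]
width: 0.0388
finger_force: 70.9
```

Request:
arm_command(steps=[{"angular":[0,0,0],"delta_pos":[0.95,-0.42,0],"jaw":-1},{"angular":[0,0,0],"delta_pos":[0.95,-0.42,0],"jaw":-1},{"angular":[0,0,0],"delta_pos":[0.95,-0.42,0],"jaw":-1},{"angular":[0,0,0],"delta_pos":[0.95,-0.42,0],"jaw":-1},{"angular":[0,0,0],"delta_pos":[0.95,-0.42,0],"jaw":-1},{"angular":[0,0,0],"delta_pos":[0.95,-0.42,0],"jaw":-1},{"angular":[0,0,0],"delta_pos":[0.95,-0.42,0],"jaw":-1},{"angular":[0,0,0],"delta_pos":[0.36,-0.25,0],"jaw":-1},{"angular":[0,0,0],"delta_pos":[0,0,0],"jaw":-1},{"angular":[0,0,0],"delta_pos":[0,0,0],"jaw":-1}])

```text
time: 23.38
position: [0.462, -0.0147, 0.3552]
tool_rot: [2.365, 2.068, -0.0]
force: [0.4, 0.4, -3.9]
width: 0.0383
finger_force: 71.0
```

Request:
arm_command(steps=[{"angular":[0,0,0],"delta_pos":[0.02,0.05,0.5],"jaw":-1},{"angular":[0,0,0],"delta_pos":[0,0,1],"jaw":-1},{"angular":[0,0,0],"delta_pos":[0,0,1],"jaw":-1},{"angular":[0,0,0],"delta_pos":[0,0,1],"jaw":-1},{"angular":[0,0,0],"delta_pos":[0,0,1],"jaw":-1},{"angular":[0,0,0],"delta_pos":[0,0,1],"jaw":-1},{"angular":[0,0,0],"delta_pos":[0,0,1],"jaw":-1},{"angular":[0,0,0],"delta_pos":[0,0,1],"jaw":-1},{"angular":[0,0,0],"delta_pos":[0,0,0.6],"jaw":-1},{"angular":[0,0,0],"delta_pos":[0,0,0],"jaw":-1}])

```text
time: 24.62
position: [0.4627, -0.014, 0.1925]
tool_rot: [-2.364, -2.068, 0.001]
force: [0.6, 0.4, -2.6]
width: 0.0385
finger_force: 71.0
```

Request:
arm_command(steps=[{"angular":[0,0,0],"delta_pos":[0,0,0.2],"jaw":-1},{"angular":[0,0,0],"delta_pos":[0,0,0.2],"jaw":-1},{"angular":[0,0,0],"delta_pos":[0,0,0.2],"jaw":-1},{"angular":[0,0,0],"delta_pos":[0,0,0],"jaw":-1}])

```text
time: 25.12
position: [0.4631, -0.014, 0.1816]
tool_rot: [2.364, 2.068, 0.001]
force: [-0.6, -0.4, 3.0]
width: 0.0382
finger_force: 71.5
```

Request:
arm_command(steps=[{"angular":[0,0,0],"delta_pos":[0,0,0.15],"jaw":-1},{"angular":[0,0,0],"delta_pos":[0,0,0.15],"jaw":-1},{"angular":[0,0,0],"delta_pos":[0,0,0.15],"jaw":-1},{"angular":[0,0,0],"delta_pos":[0,0,0],"jaw":-1}])

```text
time: 25.62
position: [0.4632, -0.0141, 0.173]
tool_rot: [2.364, 2.068, 0.001]
force: [-1.7, 0.9, 9.0]
width: 0.0384
finger_force: 72.2
```

Request:
arm_command(steps=[{"angular":[0,0,0],"delta_pos":[0,0,0.05],"jaw":-1},{"angular":[0,0,0],"delta_pos":[0,0,0],"jaw":-1}])

```text
time: 25.88
position: [0.4633, -0.014, 0.1729]
tool_rot: [2.364, 2.068, 0.002]
force: [-5.6, 0.3, 17.9]
width: 0.0386
finger_force: 73.2
```

Request:
arm_command(steps=[{"angular":[0,0,0],"delta_pos":[0,0,0.02],"jaw":-1},{"angular":[0,0,0],"delta_pos":[0,0,0],"jaw":-1},{"angular":[0,0,0],"delta_pos":[0,0,0],"jaw":-1},{"angular":[0,0,0],"delta_pos":[0,0,0],"jaw":-1},{"angular":[0,0,0],"delta_pos":[0,0,0],"jaw":-1},{"angular":[0,0,0],"delta_pos":[0,0,0],"jaw":-1},{"angular":[0,0,0],"delta_pos":[0,0,0],"jaw":-1},{"angular":[0,0,0],"delta_pos":[0,0,0],"jaw":-1},{"angular":[0,0,0],"delta_pos":[0,0,0],"jaw":-1},{"angular":[0,0,0],"delta_pos":[0,0,0],"jaw":-1}])

```text
time: 27.12
position: [0.4634, -0.0141, 0.1729]
tool_rot: [2.364, 2.067, 0.002]
force: [-7.2, 0.4, 20.1]
width: 0.0384
finger_force: 73.5
```

```bash
python3 - <<'E'
from h import *
im,d,W=cloud('side');cv2.imwrite('pics/p3.png',cv2.resize(im[80:280,200:420,::-1],None,fx=3,fy=3))
s=get_state();print(s['time'],s['position'],s['tool_rot'],s['force'])
rect(W,'body',.4,.53,-.07,.05,.09,.15)
for r in trace('bottle','side')[:1]:
    p=W[r['region']];p=p[~np.isnan(p[:,0])]
    for z0 in np.arange(.06,.21,.03):
        q=p[(p[:,2]>z0)&(p[:,2]<z0+.03)]
        if len(q)>10: print(round(z0,2),len(q),np.percentile(q,[5,95],axis=0)[:,:2].round(3).tolist())
E
```

```text
27.175 [ 0.46333959 -0.01405342  0.1728552 ] [2.36348472e+00 2.06746068e+00 2.27417775e-03] [-5.64491656  0.71753625 20.69382023]
body 504 [array([472.2, -27.5]), array([60.2, 33.8]), np.float64(38.6)] mean [476.1 -34.3 120.1] circ [464.8 -18. ]
0.06 162 [[0.462, -0.045], [0.492, -0.012]]
0.09 252 [[0.449, -0.046], [0.492, -0.011]]
0.12 259 [[0.449, -0.046], [0.492, -0.01]]
0.15 301 [[0.447, -0.044], [0.491, -0.01]]
0.18 182 [[0.45, -0.035], [0.477, -0.007]]
```

View pics/p3.png

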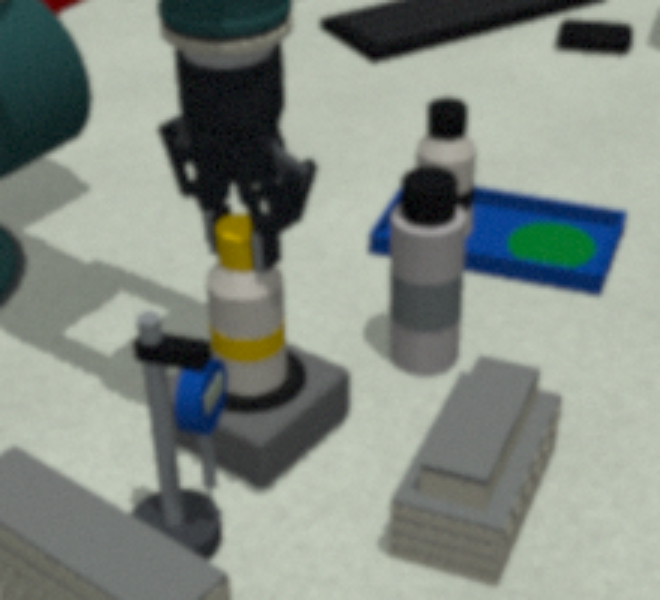

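The bottle stands upright on the pad (crop (245,330)) and the pad is on its stop. I'll hold a while longer, then lift and carry.

Request:
arm_command(steps=[{"angular":[0,0,0],"delta_pos":[0,0,0],"jaw":-1},{"angular":[0,0,0],"delta_pos":[0,0,0],"jaw":-1},{"angular":[0,0,0],"delta_pos":[0,0,0],"jaw":-1},{"angular":[0,0,0],"delta_pos":[0,0,0],"jaw":-1},{"angular":[0,0,0],"delta_pos":[0,0,0],"jaw":-1},{"angular":[0,0,0],"delta_pos":[0,0,0],"jaw":-1},{"angular":[0,0,0],"delta_pos":[0,0,0],"jaw":-1},{"angular":[0,0,0],"delta_pos":[0,0,0],"jaw":-1},{"angular":[0,0,0],"delta_pos":[0,0,0],"jaw":-1},{"angular":[0,0,0],"delta_pos":[0,0,0],"jaw":-1}])

```text
time: 28.48
position: [0.4634, -0.014, 0.1728]
tool_rot: [2.363, 2.068, 0.002]
force: [-6.8, 0.9, 21.4]
width: 0.0381
finger_force: 73.5
```

Request:
arm_command(steps=[{"angular":[0,0,0],"delta_pos":[0,0,0],"jaw":-1},{"angular":[0,0,0],"delta_pos":[0,0,0],"jaw":-1},{"angular":[0,0,0],"delta_pos":[0,0,0],"jaw":-1},{"angular":[0,0,0],"delta_pos":[0,0,-0.4],"jaw":-1},{"angular":[0,0,0],"delta_pos":[0,0,-0.6],"jaw":-1},{"angular":[0,0,0],"delta_pos":[0,0,-1],"jaw":-1},{"angular":[0,0,0],"delta_pos":[0,0,-1],"jaw":-1},{"angular":[0,0,0],"delta_pos":[0,0,-1],"jaw":-1},{"angular":[0,0,0],"delta_pos":[0,0,-1],"jaw":-1},{"angular":[0,0,0],"delta_pos":[0,0,-1],"jaw":-1}])

```text
time: 29.72
position: [0.463, -0.014, 0.2923]
tool_rot: [2.365, 2.068, 0.0]
force: [0.4, -0.1, -3.7]
width: 0.0385
finger_force: 70.9
```

Request:
arm_command(steps=[{"angular":[0,0,0],"delta_pos":[0,0,-1],"jaw":-1},{"angular":[0,0,0],"delta_pos":[0,0,-1],"jaw":-1},{"angular":[0,0,0],"delta_pos":[0,0,-1],"jaw":-1},{"angular":[0,0,0],"delta_pos":[0,0,0],"jaw":-1}])

```text
time: 30.22
position: [0.4633, -0.0141, 0.3526]
tool_rot: [2.364, 2.067, 0.002]
force: [0.0, -0.1, -3.7]
width: 0.0385
finger_force: 71.1
```

Request:
arm_command(steps=[{"angular":[0,0,0],"delta_pos":[0.5,0.06,0],"jaw":-1},{"angular":[0,0,0],"delta_pos":[0.95,0.13,0],"jaw":-1},{"angular":[0,0,0],"delta_pos":[0.95,0.13,0],"jaw":-1},{"angular":[0,0,0],"delta_pos":[0.95,0.13,0],"jaw":-1},{"angular":[0,0,0],"delta_pos":[0.95,0.13,0],"jaw":-1},{"angular":[0,0,0],"delta_pos":[0.95,0.13,0],"jaw":-1},{"angular":[0,0,0],"delta_pos":[0.95,0.13,0],"jaw":-1},{"angular":[0,0,0],"delta_pos":[0.95,0.13,0],"jaw":-1},{"angular":[0,0,0],"delta_pos":[0.95,0.13,0],"jaw":-1},{"angular":[0,0,0],"delta_pos":[0.95,0.13,0],"jaw":-1}])

```text
time: 31.48
position: [0.5118, 0.1633, 0.3509]
tool_rot: [-2.365, -2.068, 0.0]
force: [0.3, 0.2, -3.6]
width: 0.0384
finger_force: 71.1
```

Request:
arm_command(steps=[{"angular":[0,0,0],"delta_pos":[0.95,0.13,0],"jaw":-1},{"angular":[0,0,0],"delta_pos":[0.95,0.13,0],"jaw":-1},{"angular":[0,0,0],"delta_pos":[0.95,0.13,0],"jaw":-1},{"angular":[0,0,0],"delta_pos":[0.95,0.13,0],"jaw":-1},{"angular":[0,0,0],"delta_pos":[0.95,0.13,0],"jaw":-1},{"angular":[0,0,0],"delta_pos":[0.95,0.13,0],"jaw":-1},{"angular":[0,0,0],"delta_pos":[0.95,0.13,0],"jaw":-1},{"angular":[0,0,0],"delta_pos":[0.95,0.13,0],"jaw":-1},{"angular":[0,0,0],"delta_pos":[0.95,0.13,0],"jaw":-1},{"angular":[0,0,0],"delta_pos":[0.95,0.13,0],"jaw":-1}])

```text
time: 32.72
position: [0.5628, 0.3482, 0.3509]
tool_rot: [-2.365, -2.068, 0.0]
force: [0.2, -1.0, -3.8]
width: 0.0383
finger_force: 71.1
```

Request:
arm_command(steps=[{"angular":[0,0,0],"delta_pos":[0.95,0.13,0],"jaw":-1},{"angular":[0,0,0],"delta_pos":[0.7,0.08,0],"jaw":-1},{"angular":[0,0,0],"delta_pos":[0,0,0],"jaw":-1}])

```text
time: 33.1
position: [0.5711, 0.3799, 0.3504]
tool_rot: [-2.364, -2.069, 0.001]
force: [-0.3, 0.2, -4.1]
width: 0.0383
finger_force: 71.0
```

```bash
python3 - <<'E'
from h import *
s=get_state();print(s['time'],s['position'],s['tool_rot'],s['force'])
for cam in('top','side'):
    im,d,W=cloud(cam)
    hsv=cv2.cvtColor(im,cv2.COLOR_RGB2HSV)
    m=(abs(hsv[...,0].astype(int)-60)<15)&(hsv[...,1]>120)&(abs(W[...,2]-.006)<.012)
    p=np.ascontiguousarray(W[m][:,:2].astype(np.float32))
    print(cam,len(p),cv2.minEnclosingCircle(p),p.min(0),p.max(0))
    W=np.load(f'{cam}1.npy') 
    rect(W,'pad1',.37,.54,-.085,.07,.068,.085)
E
```

```text
33.1 [0.57113237 0.37992385 0.35041009] [-2.36376063e+00 -2.06915779e+00  1.13242981e-03] [-0.2845991   0.20749201 -4.1366386 ]
top 930 ((0.3636572062969208, 0.5392512083053589), 0.30274680256843567) [0.12403955 0.33461568] [0.6106408 0.7241254]
pad1 none
side 265 ((0.27614015340805054, 0.712813675403595), 0.48220014572143555) [-0.17691372  0.34532055] [0.7039472 1.0357015]
pad1 475 [array([466.3, -11.2]), array([65.8, 80.3]), np.float64(49.2)] mean [468.7 -15.6  75.5] circ [462.8 -15.3]
```

Request:
arm_command(steps=[{"angular":[0,0,0],"delta_pos":[-0.05,-0.04,0.5],"jaw":-1},{"angular":[0,0,0],"delta_pos":[0,0,1],"jaw":-1},{"angular":[0,0,0],"delta_pos":[0,0,1],"jaw":-1},{"angular":[0,0,0],"delta_pos":[0,0,1],"jaw":-1},{"angular":[0,0,0],"delta_pos":[0,0,1],"jaw":-1},{"angular":[0,0,0],"delta_pos":[0,0,1],"jaw":-1},{"angular":[0,0,0],"delta_pos":[0,0,1],"jaw":-1},{"angular":[0,0,0],"delta_pos":[0,0,1],"jaw":-1},{"angular":[0,0,0],"delta_pos":[0,0,1],"jaw":-1},{"angular":[0,0,0],"delta_pos":[0,0,1],"jaw":-1}])

```text
time: 34.45
position: [0.5701, 0.3782, 0.1596]
tool_rot: [-2.365, -2.068, -0.0]
force: [0.1, 0.3, -4.3]
width: 0.0382
finger_force: 71.0
```

Request:
arm_command(steps=[{"angular":[0,0,0],"delta_pos":[0,0,0.9],"jaw":-1},{"angular":[0,0,0],"delta_pos":[0,0,0.6],"jaw":-1},{"angular":[0,0,0],"delta_pos":[0,0,0.2],"jaw":-1},{"angular":[0,0,0],"delta_pos":[0,0,0.1],"jaw":-1},{"angular":[0,0,0],"delta_pos":[0,0,0],"jaw":-1},{"angular":[0,0,0],"delta_pos":[0,0,0],"jaw":-1}])

```text
time: 35.2
position: [0.5702, 0.3783, 0.1255]
tool_rot: [2.365, 2.068, 0.001]
force: [-0.1, 0.3, -4.2]
width: 0.0386
finger_force: 71.0
```

Request:
arm_command(steps=[{"angular":[0,0,0],"delta_pos":[0,0,0.2],"jaw":-1},{"angular":[0,0,0],"delta_pos":[0,0,0.15],"jaw":-1},{"angular":[0,0,0],"delta_pos":[0,0,0],"jaw":-1},{"angular":[0,0,0],"delta_pos":[0,0,0],"jaw":-1}])

```text
time: 35.7
position: [0.5701, 0.3782, 0.1179]
tool_rot: [2.365, 2.068, 0.0]
force: [-0.1, -0.2, -3.3]
width: 0.0384
finger_force: 71.0
```

Request:
arm_command(steps=[{"angular":[0,0,0],"delta_pos":[0,0,0.05],"jaw":-1},{"angular":[0,0,0],"delta_pos":[0,0,0],"jaw":-1},{"angular":[0,0,0],"delta_pos":[0,0,0.05],"jaw":-1},{"angular":[0,0,0],"delta_pos":[0,0,0],"jaw":-1}])

```text
time: 36.2
position: [0.5701, 0.3782, 0.1158]
tool_rot: [-2.365, -2.068, 0.0]
force: [0.5, -0.0, -3.6]
width: 0.0387
finger_force: 71.0
```

Request:
arm_command(steps=[{"angular":[0,0,0],"delta_pos":[0,0,0.05],"jaw":-1},{"angular":[0,0,0],"delta_pos":[0,0,0],"jaw":-1}])

```text
time: 36.45
position: [0.5702, 0.3783, 0.1152]
tool_rot: [2.365, 2.068, 0.001]
force: [-1.0, -0.6, -0.2]
width: 0.0387
finger_force: 71.3
```

Request:
arm_command(steps=[{"angular":[0,0,0],"delta_pos":[0,0,0.02],"jaw":-1},{"angular":[0,0,0],"delta_pos":[0,0,0],"jaw":0.9},{"angular":[0,0,0],"delta_pos":[0,0,0],"jaw":0.9},{"angular":[0,0,0],"delta_pos":[0,0,0],"jaw":0.9},{"angular":[0,0,0],"delta_pos":[0,0,0],"jaw":0.9},{"angular":[0,0,0],"delta_pos":[0,0,-0.5],"jaw":0.9},{"angular":[0,0,0],"delta_pos":[0,0,-1],"jaw":0.9},{"angular":[0,0,0],"delta_pos":[0,0,-1],"jaw":0.9},{"angular":[0,0,0],"delta_pos":[0,0,-1],"jaw":0.9},{"angular":[0,0,0],"delta_pos":[0,0,-1],"jaw":0.9}])

```text
time: 37.7
position: [0.5701, 0.3782, 0.2064]
tool_rot: [2.364, 2.068, 0.001]
force: [0.3, 0.4, 0.7]
width: 0.081
finger_force: 0.0
```

Request:
arm_command(steps=[{"angular":[0,0,0],"delta_pos":[0,0,-1],"jaw":0.9},{"angular":[0,0,0],"delta_pos":[0,0,-1],"jaw":0.9},{"angular":[0,0,0],"delta_pos":[0,0,-1],"jaw":0.9},{"angular":[0,0,0],"delta_pos":[0,0,0],"jaw":0.9}])

```text
time: 38.2
position: [0.5705, 0.3784, 0.2666]
tool_rot: [2.364, 2.068, 0.004]
force: [0.1, 0.1, -0.5]
width: 0.0816
finger_force: 0.0
```

```bash
python3 - <<'E'
from h import *
s=get_state();print(s['time'],s['position'],s['force'])
im,d,W=cloud('side');cv2.imwrite('pics/p4.png',cv2.resize(im[80:280,200:440,::-1],None,fx=3,fy=3))
rect(W,'cap',.53,.61,.33,.42,.14,.155)
rect(W,'body',.53,.62,.33,.43,.03,.10)
rect(W,'coupon',.60,.73,-.1,.1,.083,.098)
rect(W,'pad',.37,.54,-.085,.07,.068,.085)
E
```

```text
38.2 [0.57051538 0.37842521 0.26661302] [ 0.14353242  0.13333203 -0.52201605]
cap 98 [array([568.9, 375.1]), array([38.7, 41.6]), np.float64(44.8)] mean [570.3 372.4 146.5] circ [566.9 375.5]
body 401 [array([572.6, 362.2]), array([60.1, 36.3]), np.float64(16.4)] mean [576.5 355.1  65.6] circ [569.3 373.3]
coupon 965 [array([663. ,   1.2]), array([ 51.1, 144.4]), np.float64(7.8)] mean [664.9  -6.3  90.5] circ [6.635e+02 5.000e-01]
pad 467 [array([466.6, -11.4]), array([66.6, 78.1]), np.float64(49.5)] mean [468.7 -16.2  75.6] circ [463.7 -16.6]
```

View pics/p4.png

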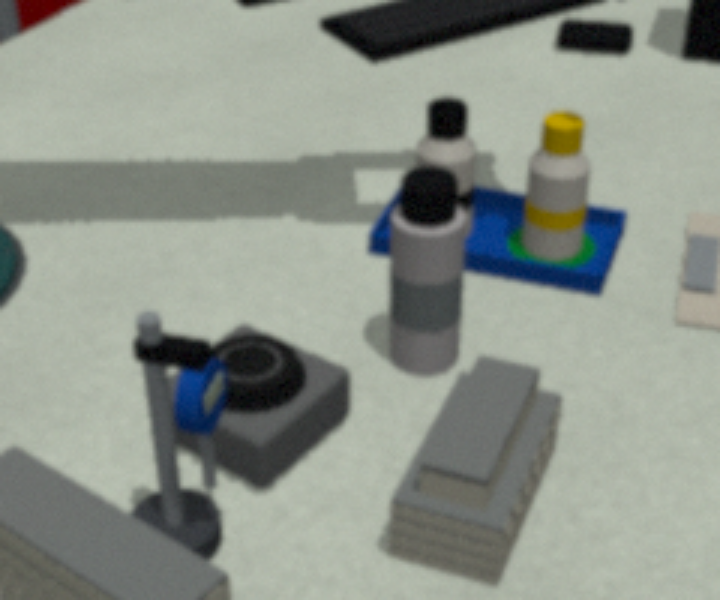

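The bottle stands upright on the green disc (crop (555,245)). The coupon lies flat on the pile, the pad is up, and the bystanders are undisturbed. Handing in.

```bash
python3 -c "
from rig import *
print(finish_job())"
```

```text
the job is handed in; nothing more can be done
None
```

I moved the board sample flat onto the low pile, pressed the yellow-capped bottle on the pad for over two seconds, stood it upright on the green disc, and handed the job in at about 38 s (no verdict was returned).

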